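# Pack the bench carrier tight for the trolley

### The job

Pack the aluminium carrier for the trolley ride. Slide the tip rack that is already in it fully home against the far end wall, stand the two large bottles upright on the tray floor side by side across the carrier, right behind the rack, and push the sliding follower up until it presses the whole load together with no gaps. Keep the large bottles upright all the way and leave the small bottle and the timer where they are.

Things in the scene. Friction and masses are not known exactly. Their poses are not given: they have to be found in the camera images.
- carrier: open aluminium tray fixed to the bench, 276 x 98 mm outside, rim 34 mm high. Origin: underside of its centre; +x along its length to the far (load) end, z up. Inside x -0.135 to 0.135, y -0.046 to 0.046; floor and walls 3 mm thick. Packed tight, from the far wall: rack (128 mm, centre x 0.071), bottle pair (43 mm, axes x -0.0145, y about +0.022 and -0.022), follower face x -0.036
- follower (a joint): travel of the steel follower plate (89 mm wide, top edge z 0.055) in m: 0 = fully back at the near end, growing towards the far end, limit 0.14; stays where left, about 2.5 N friction. Its face is at carrier x = -0.096 + value; 0.060 when the load is tight. At 0 the pocket between it and a rack that is home is 103 mm long
- follower_bar (a point): middle of the follower's grip bar: round, black, 12 mm thick, 81 mm long across the carrier (carrier y), axis 34 mm behind the pressing face and 69 mm above the bench, on two uprights at its ends; 22 mm clear between bar and plate, nothing above. Pinch it from above along carrier x, or push it from behind
- follower_face (a point): point in the middle of the follower's pressing face, 29 mm above the bench; it presses towards carrier +x
- tip_rack: white pipette-tip rack lying loose in the carrier: solid block 86 x 128 mm, 36 mm high, some yellow tips standing in it up to 72 mm. Origin: centre of its underside. Its y axis (128 mm side) lies along the carrier, 3 mm of play each side. About 150 g; too wide to grip in there, it is slid, for instance with the follower
- bottle_a: large screw-cap bottle standing on the bench: body 42 mm diameter up to 78 mm, cap 26 mm diameter up to 95 mm. Origin: centre of its underside, z along its axis. About 0.3 kg. A white lidded tub 97 mm high stands just beyond the bottles (x 0.54 to 0.67, y 0.08 to 0.29): carry them over or round it
- bottle_b: large screw-cap bottle standing on the bench: body 43 mm diameter up to 76 mm, cap 26 mm diameter up to 92 mm. Origin: centre of its underside, z along its axis. About 0.3 kg. Towards the robot a black lamp shade hangs at x 0.25 to 0.35, y 0.16 to 0.26, 0.16 to 0.28 m above the bench
- small_bottle: bystander: small screw-cap bottle standing on the bench, 33 mm diameter, 62 mm tall. Origin: centre of its underside. Not part of the load
- timer: bystander: flat white bench timer, 62 x 68 x 19 mm. Origin: centre of its underside

How it is judged:
At the end, for the whole second after the job is handed in: Rack flat in the carrier, within 4.5 mm of the far wall; both large bottles upright (0.08 rad) on its floor, side by side behind the rack (axes at carrier x -0.0205 to -0.008, y within 30 mm of the middle); follower within 4.5 mm of tight (value above 0.0555); all at rest (x of tip_rack in the frame of carrier above 0.0665 m and z of each of tip_rack, bottle_a, bottle_b in the frame of carrier below 0.007 m and angle between tip_rack's own z axis and vertical below 0.06 rad and value of joint follower above 0.0555 m and linear speed of each of tip_rack, bottle_a, bottle_b below 0.02 m/s and x of bottle_a in the frame of carrier between -0.0205 and -0.008 m and y of bottle_a in the frame of carrier between -0.03 and 0.03 m and z of each of bottle_a, bottle_b in the frame of carrier above -0.003 m and angle between each of bottle_a, bottle_b's own z axis and vertical below 0.08 rad and x of bottle_b in the frame of carrier between -0.0205 and -0.008 m and y of bottle_b in the frame of carrier between -0.03 and 0.03 m); the robot touches nothing.
It fails at once if a large bottle is tipped over (more than 0.5 rad) (angle between any of bottle_a, bottle_b's own z axis and vertical above 0.5 rad).
It fails at once if the small bottle or the timer is moved more than 25 mm (distance of any of small_bottle, timer from where it was at the start of the episode above 0.025 m).
It also fails if it takes over 72 s, if anything falls off the work surface, if the arm or the gripper's body presses on something with over 40 N, if the wrist force passes 120 N, or if a joint passes its speed limit or range.

### The arm

A 6-joint arm with a two-finger parallel gripper is mounted at the origin on the work surface; the furniture and walls round the work are solid. World frame = base frame: x ahead of the robot, y to its left, z up, the work surface at z = 0. Lengths are in m, angles in rad, forces in N, time in s.
With the tool pointing down it reaches from about 0.325 to 0.75 m from the base axis. Payload 7.6 kg.
Tool frame: the origin (TCP) lies between the finger pads; the fingertips stand 25 mm ahead of it and the grasp point (between the pads) lies 6 mm ahead of it; z points along the fingers, y is the line along which they close (so a half turn about z gives the same grasp; the last joint's range is limited). The gripper opens to 85 mm and grips with 20 to 120 N. Pads are 22 mm wide; open, the fingers measure 114 mm over their backs; the gripper's body (76 mm by 85 mm) begins 54 mm behind the grasp point. The pads swing forward as they close: fully open they stand 13 mm farther back than shut.
Start: joints at [1.199, 0.052, 1.401, -0, 1.689, -0.07], TCP at [0.156, 0.501, 0.256] pointing down, gripper open.
Joint ranges: [-2.9, 2.9], [-0.91, 2.17], [0.12, 2.37], [-1.06, 4.2], [0.26, 2.73], [-2.93, 2.93]. Speed limits (rad/s): [2.57, 2.57, 3.01, 3.14, 3.14, 3.14].

### API

Orientations are given as a unit quaternion [w, x, y, z].
In Python, from bench import manip gives the robot as it stands. Calls block until the motion is done:
- manip.move_pose(position, orientation): joint-space move of the TCP to a pose.
- manip.move_straight(position, rate=0.15, rot=None, f_stop=None): straight line of the TCP; rot=None keeps the orientation; rate is the mean speed in m/s. With f_stop (N) it stops when the force on the tool has changed by that much, and returns True; else False.
- manip.move_j(angles): joint-space move.
- manip.gripper_open() and manip.grasp(): open the fingers fully, or close them until they stop; the grip force is fixed at half the most.
- manip.dwell(seconds).
- manip.solve_ik(position, orientation): joint angles nearest the present ones, or None.
- manip.get_obs(): the state.
- manip.get_image(name): name is "side" or "top"; returns the picture (420x560x3 uint8, red, green, blue); there is no depth.
- manip.camera_model(name): a dict with "K" (3x3 intrinsics, pixels), "distortion" ([k1, k2, p1, p2, k3] as OpenCV has them; the pictures are not rectified), "rvec" (rotation vector, rad) and "tvec" (3), from world to camera coordinates, as OpenCV has them. Camera axes: x right, y down, z forward; pixel columns grow to the right and rows downward; lengths in m; the calibration is good to about 2 mm. A picture is of the moment at which its call begins. camera_model takes no time and is no camera call.
A pose or a line that the arm cannot do raises manip.PlanningError and nothing moves.
- manip.hand_in(): hands the job in; it is judged then, once.
Trained networks look in the newest picture that a camera, given by its name, has taken for a name from the list of things; names that differ only in an ending like _2 or _b are one class to them, and where a whole thing is asked for, a point or a joint stands for the part that bears it (a point fixed in the world has none). Each returns a list of dicts, best first, with "confidence" (0 to 1); they miss things now and then, are a little off and sometimes report something else, mostly with a low value. They report only what shows in the picture. A call takes as long as a camera call.
- manip.search_frame(camera, target): "position" ([column, row] in pixels, amid what is visible of it).
- manip.trace(camera, target): "region" (420x560 bool, what is visible of it) and "position" ([column, row] in pixels, amid what is visible of it).
- manip.mark_of(camera, target): "position" ([column, row] in pixels: a listed point, or the origin of a listed thing).
The state is a dict: "t": time; "joint_positions": joint angles; "qd": joint speeds; "tau": joint torques, N m; "tcp_pos": TCP position; "tcp_rot": TCP orientation; "ft_force": force on the tool from outside, world axes, zero at the start; "moment": the same for the moment, N m; "width": finger opening in m; "finger_force": force on a finger pad.
Only numpy, scipy, OpenCV 4.12 (cv2) and the standard library are available. Lean on these libraries where they do the work, as an engineer would, in place of code of your own. Each camera call takes 0.05 s, during which the arm holds its last target. There are 200 camera calls.

## Working session

There is one attempt and no reset: what is moved stays moved. The work goes in short steps, each a Python script; the robot and the scene stay as the last script left them, time stands still between calls to the robot, and variables do not carry over. Pictures are saved under pics/ and viewed, at most 10 in all, crops included, and the job is handed in when it is done.

```bash
mkdir -p pics; cat > h.py <<'E'
import numpy as np, cv2
from bench import manip
def ray(cam,px):
    m=manip.camera_model(cam);K=np.array(m["K"],float);d=np.array(m["distortion"],float)
    R,_=cv2.Rodrigues(np.array(m["rvec"],float));t=np.array(m["tvec"],float).ravel()
    u=cv2.undistortPoints(np.array([[px]],float),K,d).ravel()
    return -R.T@t, R.T@np.array([u[0],u[1],1.])
def at_z(cam,px,z):
    c,r=ray(cam,px); return c+r*(z-c[2])/r[2]
def proj(cam,P):
    m=manip.camera_model(cam)
    return cv2.projectPoints(np.array(P,float).reshape(-1,3),np.array(m["rvec"],float),np.array(m["tvec"],float),np.array(m["K"],float),np.array(m["distortion"],float))[0].reshape(-1,2)
def snap(cam,name):
    im=manip.get_image(cam); cv2.imwrite(f"pics/{name}.png",im[:,:,::-1]); return im
def tri(a,b):
    c1,r1=ray("top",a);c2,r2=ray("side",b)
    s=np.linalg.lstsq(np.c_[r1,-r2],c2-c1,rcond=None)[0]
    p,q=c1+s[0]*r1,c2+s[1]*r2
    return (p+q)/2,np.linalg.norm(p-q)
E
python3 - <<'E'
from h import *
np.set_printoptions(precision=4,suppress=True)
for c in("top","side"):
    snap(c,c+"0"); print(c,"cam",ray(c,(280,210)))
    for n in("carrier","follower_bar","follower_face","tip_rack","bottle_a","small_bottle","timer"):
        print(n,[(np.round(d["position"],1).tolist(),round(d["confidence"],2),at_z(c,d["position"],{"follower_bar":.069,"follower_face":.029,"tip_rack":.003}.get(n,0))[:2].round(4).tolist()) for d in manip.mark_of(c,n)[:4]])
print(manip.get_obs())
E
```

```text
top cam (array([0.4486, 0.1501, 1.0018]), array([ 0.0571, -0.0131, -0.9983]))
carrier []
follower_bar [([399.2, 244.0], 0.71, [0.4464, -0.0746])]
follower_face [([398.2, 225.1], 0.6, [0.4812, -0.082])]
tip_rack [([392.4, 171.7], 0.79, [0.5839, -0.0762])]
bottle_a [([171.0, 220.9], 0.6, [0.4804, 0.3432])]
small_bottle [([217.4, 234.9], 0.8, [0.456, 0.2541])]
timer [([164.8, 177.5], 0.87, [0.5629, 0.358])]
side cam (array([ 0.1248, -0.5451,  0.5115]), array([ 0.441 ,  0.7488, -0.4949]))
carrier [([361.7, 284.2], 0.7, [0.5784, -0.0697]), ([219.8, 197.1], 0.59, [0.4834, 0.3476])]
follower_bar [([302.6, 278.6], 0.9, [0.4438, -0.0793])]
follower_face [([319.3, 294.8], 0.72, [0.4742, -0.0856])]
tip_rack [([367.0, 290.0], 0.76, [0.574, -0.0895])]
bottle_a [([248.6, 247.0], 0.69, [0.4517, 0.1282]), ([218.8, 196.5], 0.63, [0.4825, 0.3515])]
small_bottle [([224.4, 217.8], 0.95, [0.4545, 0.2541])]
timer [([245.5, 189.8], 0.81, [0.5545, 0.3544])]
{'t': 0.8, 'joint_positions': array([ 1.1987,  0.0522,  1.4007,  0.    ,  1.6886, -0.0703]), 'qd': array([ 0.0006,  0.0006, -0.0017, -0.0001,  0.0005, -0.0002]), 'tau': array([  0.0015, -38.1522, -36.0296,   0.    ,   0.0004,  -0.    ]), 'tcp_pos': array([0.156 , 0.5013, 0.2563]), 'tcp_rot': array([0.    , 0.1503, 0.9886, 0.0001]), 'ft_force': array([-0.5032, -0.0678,  0.477 ]), 'moment': array([ 0.0472, -0.0328, -0.0237]), 'finger_force': 0.0, 'width': 0.08543811322863422}
```

View pics/top0.png

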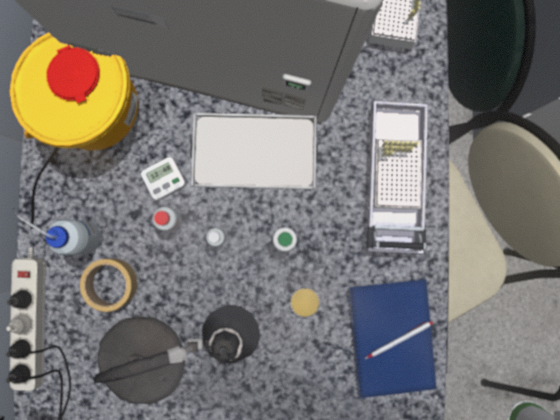

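View pics/side0.png

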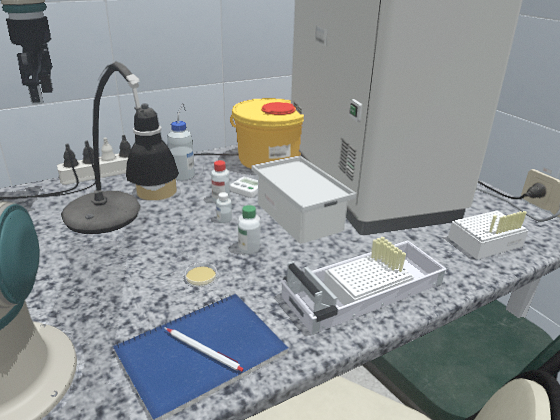

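The top view shows the carrier at cols 368–427, rows 100–250, with its far end up (+x). The rack sits at rows 138–210, short of the far wall, and the follower bar is at about (398,244). The large bottles have a green cap at (285,240) and a red cap at (164,218); the small bottle is at (215,237) and the timer at (162,178). The side view agrees: green cap (249,211), red cap (220,166). Next I'll measure the carrier's pose and the bottles precisely.

```bash
python3 - <<'E'
from h import *
np.set_printoptions(precision=4,suppress=True)
for c in("top","side"):
    im=manip.get_image(c)
    for n in("carrier","follower_bar","tip_rack","bottle_a"):
        for d in manip.trace(c,n)[:3]:
            r=d["region"].astype(np.uint8); ys,xs=np.nonzero(r)
            print(c,n,round(d["confidence"],2),xs.min(),xs.max(),ys.min(),ys.max(),len(xs))
            if c=="top" and n=="carrier":
                k=max(cv2.findContours(r,0,1)[0],key=len).reshape(-1,2)
                w=np.array([at_z(c,p,.034)[:2] for p in k]).astype(np.float32)
                print(cv2.minAreaRect(w)); 
    if c=="top":
        for nm,lo in (("green",lambda i:(i[...,1]>i[...,0]+25)&(i[...,1]>i[...,2]+10)),("red",lambda i:(i[...,0]>i[...,1]+60)&(i[...,0]>i[...,2]+60))):
            pass
    i=im.astype(int)
    g=(i[...,1]>i[...,0]+30)&(i[...,1]>i[...,2]+10); rd=(i[...,0]>i[...,1]+60)&(i[...,0]>i[...,2]+60)
    for nm,m in(("g",g),("r",rd)):
        n,_,s,ce=cv2.connectedComponentsWithStats(m.astype(np.uint8))
        print(c,nm,[(s[j].tolist(),ce[j].round(1).tolist()) for j in range(1,n) if s[j][4]>40])
im=manip.get_image("top")
cv2.imwrite("pics/c1.png",cv2.resize(im[90:260,350:440],None,fx=3.5,fy=3.5,interpolation=cv2.INTER_CUBIC)[:,:,::-1])
E
```

```text
top carrier 0.83 366 427 102 253 5252
((0.5710760354995728, -0.07759466767311096), (0.11155945062637329, 0.28009140491485596), 89.19963073730469)
top follower_bar 0.94 366 425 225 250 872
top tip_rack 0.84 372 421 138 208 3288
top bottle_a 0.86 273 296 227 250 462
top bottle_a 0.77 153 181 206 230 574
top g [([279, 232, 13, 14, 143], [284.9, 238.9])]
top r [([46, 45, 54, 59, 2353], [72.3, 73.5]), ([154, 211, 15, 14, 159], [160.9, 217.5]), ([18, 272, 10, 5, 41], [21.7, 274.0])]
side carrier 0.65 281 445 241 333 5363
side follower_bar 0.7 284 336 262 321 1430
side tip_rack 0.81 324 413 237 304 3353
side bottle_a 0.8 211 229 160 201 609
side bottle_a 0.77 238 260 205 253 948
side g [([242, 205, 14, 14, 152], [248.6, 211.1])]
side r [([262, 102, 34, 13, 352], [278.3, 107.9]), ([214, 160, 11, 11, 104], [219.3, 165.1])]
```

View pics/c1.png

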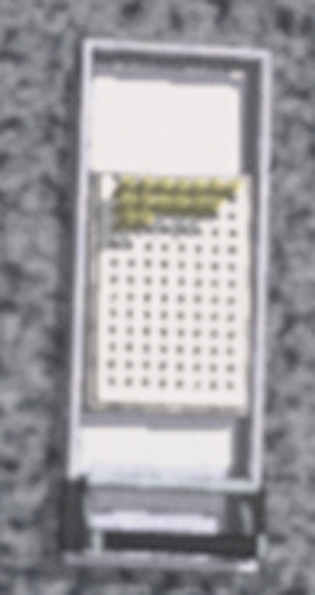

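The crop shows the carrier rim's far corners at about (373.7,101.4) and (427.4,103.7). Its sides run down to (369.4,227) and (425.4,229), and there is a gap ahead of the rack. I'll fit the pose.

```bash
python3 - <<'E'
from h import *
from scipy.optimize import least_squares
np.set_printoptions(precision=4,suppress=True)
px=lambda u,v:(350+(u+.5)/3.5-.5,90+(v+.5)/3.5-.5)
A,B,C,D=[at_z("top",px(*p),.034)[:2] for p in((83,40),(271,48),(68,480),(264,487))]
print(A,B,C,D,np.linalg.norm(A-B),np.linalg.norm(C-D))
def res(q):
    x,y,t=q;R=np.array([[np.cos(t),-np.sin(t)],[np.sin(t),np.cos(t)]])
    L=lambda p:R.T@(p-[x,y])
    a,b,c,d=map(L,(A,B,C,D))
    return [a[0]-.138,b[0]-.138,a[1]-.049,b[1]+.049,c[1]-.049,d[1]+.049]
s=least_squares(res,[.57,-.08,0]);print("carrier",s.x,np.array(s.fun)*1e3)
s=s.x;t=s[2];R=np.array([[np.cos(t),-np.sin(t)],[np.sin(t),np.cos(t)]])
# compare with network points
for n,z,(a,b) in(("bar",.069,((399.2,244),(302.6,278.6))),("face",.029,((398.2,225.1),(319.3,294.8))),("rack",.003,((392.4,171.7),(367,290))),):
    print(n,"local",R.T@(at_z("top",a,z)[:2]-s[:2]),R.T@(at_z("side",b,z)[:2]-s[:2]),tri(a,b))
print("side carrier mark",R.T@(at_z("side",(361.7,284.2),0)[:2]-s[:2]))
r=lambda x,y,z:[*(s[:2]+R@[x,y]),z]
print("side corners",proj("side",[r(a,b,.034) for a in(-.138,.138) for b in(-.049,.049)]))
print("top near corners",proj("top",[r(-.138,b,.034) for b in(-.049,.049)]))
# bottles
for n,a,b in(("g",(284.9,238.9),(248.6,211.1)),("r",(160.9,217.5),(219.3,165.1))):
    print(n,tri(a,b),at_z("top",a,.094))
for m,cands in(("top",2),("side",2)):
    manip.get_image(m)
    print(m,[(d["position"],d["confidence"],at_z(m,d["position"],0)) for d in manip.mark_of(m,"bottle_b")])
E
```

```text
[ 0.7121 -0.0329] [ 0.7115 -0.1353] [ 0.4768 -0.0267] [ 0.4753 -0.1313] 0.10249338579011218 0.10468572695094179
carrier [ 0.5738 -0.0811 -0.0204] [-0.7425  0.7425  2.0912 -2.3914  3.4921 -3.1919]
bar local [-0.1275  0.0039] [-0.1301 -0.0008] (array([ 0.4464, -0.0755,  0.0653]), np.float64(4.445689878587131e-05))
face local [-0.0925 -0.0027] [-0.0994 -0.0065] (array([ 0.4796, -0.082 ,  0.0244]), np.float64(0.004184841481327717))
rack local [0.01   0.0052] [ 0.0003 -0.0084] (array([ 0.5852, -0.0787, -0.0092]), np.float64(0.0008462769825448664))
side carrier mark [0.0044 0.0115]
side corners [[313.266  316.2411]
 [282.1256 279.8406]
 [444.5459 266.6875]
 [407.0244 239.5087]]
top near corners [[422.7297 250.6935]
 [370.208  248.6543]]
g (array([0.4518, 0.1282, 0.0821]), np.float64(0.0011619179909564605)) [0.4512 0.1287 0.094 ]
r (array([0.4837, 0.3446, 0.0843]), np.float64(0.0010464761165463606)) [0.4828 0.3428 0.094 ]
top [([284.4, 238.0], 0.78, array([0.4531, 0.1275, 0.    ])), ([170.6, 221.1], 0.55, array([0.48  , 0.3439, 0.    ]))]
side [([246.6, 247.8], 0.93, array([0.447 , 0.1275, 0.    ])), ([220.9, 201.1], 0.61, array([0.4779, 0.3281, 0.    ]))]
```

```bash
python3 - <<'E'
import cv2
im=cv2.imread("pics/side0.png")[225:335,265:455]
cv2.imwrite("pics/c2.png",cv2.resize(im,None,fx=4,fy=4,interpolation=cv2.INTER_CUBIC))
E
```

```text
(no output)
```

View pics/c2.png

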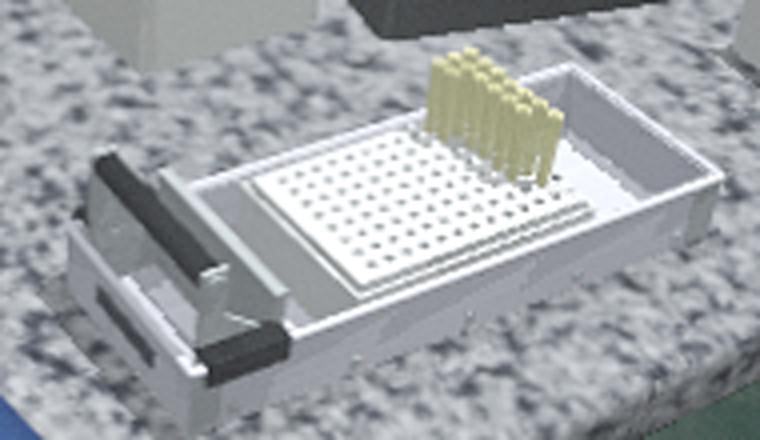

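The crop puts the side-view rim corners within about 2 px of my fit, so the carrier is at about (0.573,-0.081) with yaw -0.02 and the follower is near 0. I'll grip the bar, slide the rack home, then pull the follower back.

```bash
cat >> h.py <<'E'
from scipy.spatial.transform import Rotation
X0,Y0,YAW=0.573,-0.0815,-0.0204
cs,sn=np.cos(YAW),np.sin(YAW); RC=np.array([[cs,-sn],[sn,cs]])
def W(x,y,z): return [*(np.array([X0,Y0])+RC@[x,y]),z]
def L(p): return RC.T@(np.array(p[:2])-[X0,Y0])
_M=Rotation.from_euler("z",YAW)*Rotation.from_matrix([[0,1,0],[1,0,0],[0,0,-1]])
_q=_M.as_quat(); Q=[float(v) for v in (_q[3],_q[0],_q[1],_q[2])]
def st(m):
    o=manip.get_obs(); print(m,"t",round(o["t"],2),"loc",L(o["tcp_pos"]).round(4),"z",round(o["tcp_pos"][2],4),"F",np.round(o["ft_force"],1),"w",round(o["width"],4),"ff",round(o["finger_force"],1))
E
python3 - <<'E'
from h import *
manip.move_pose([.48,.30,.28],Q); st("way")
manip.move_straight(W(-.130,0,.15),rate=.35); st("over")
print(manip.move_straight(W(-.130,0,.085),rate=.1,f_stop=15)); st("down")
manip.grasp(); st("grip")
print(manip.move_straight(W(-.060,0,.085),rate=.1,f_stop=20)); st("mid")
print(manip.move_straight(W(-.018,0,.085),rate=.04,f_stop=15)); st("home")
snap("side","s1")
E
```

```text
way t 2.98 loc [-0.1014  0.3803] z 0.28 F [-0.2  0.4 -0.5] w 0.0855 ff 0.0
over t 4.28 loc [-0.1297  0.0011] z 0.1505 F [-0.1  0.7 -1. ] w 0.0854 ff 0.0
False
down t 5.08 loc [-0.1296  0.    ] z 0.0856 F [-0.6  0.4 -0.5] w 0.0854 ff 0.0
grip t 5.76 loc [-0.1297 -0.    ] z 0.0854 F [ 0.3 -0.4  2.5] w 0.0096 ff 58.6
False
mid t 6.61 loc [-0.0593 -0.0004] z 0.0854 F [ 2.6 -2.5  3.3] w 0.0096 ff 59.1
True
home t 7.42 loc [-0.0267 -0.0006] z 0.0855 F [-2.7  0.2  5.2] w 0.0095 ff 59.7
```

View pics/s1.png

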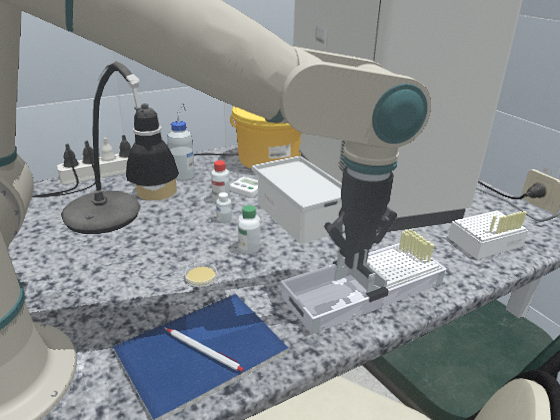

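The side view shows the rack against the far wall with the follower behind it. The bar stopped at local x -0.0267 where -0.027 was expected, so x is calibrated. Next I'll pull the follower back and fetch the red-cap bottle.

```bash
python3 - <<'E'
from h import *
print(manip.move_straight(W(-.129,0,.0855),rate=.1,f_stop=20)); st("back")
manip.gripper_open(); st("open")
manip.move_straight(W(-.129,0,.17),rate=.2)
B=(.482,.3432)
manip.move_straight([*B,.25],rate=.35)
print(manip.move_straight([*B,.074],rate=.15,f_stop=10)); st("at red")
manip.grasp(); st("grip")
snap("side","s2"); snap("top","t2")
b=[L(at_z("top",p,.094)) for p in((160.9,217.5),(284.9,238.9))];print(b)
E
python3 -c "
import cv2
a=cv2.imread('pics/s2.png')[120:330,150:450];cv2.imwrite('pics/c3.png',cv2.resize(a,None,fx=2.6,fy=2.6))"
```

```text
False
back t 8.66 loc [-0.1293  0.    ] z 0.0854 F [-2.7 -0.1  3.4] w 0.0094 ff 59.6
open t 9.38 loc [-0.129 -0.   ] z 0.0855 F [ 0.4  0.6 -0.1] w 0.0854 ff 0.0
False
at red t 12.66 loc [-0.0991  0.4231] z 0.0752 F [0.5 1.3 0.1] w 0.0854 ff 0.0
grip t 13.14 loc [-0.0993  0.423 ] z 0.0747 F [1.3 0.3 3.3] w 0.0406 ff 60.5
[array([-0.09879974,  0.42235556]), array([-0.12606535,  0.20768042])]
```

View pics/c3.png

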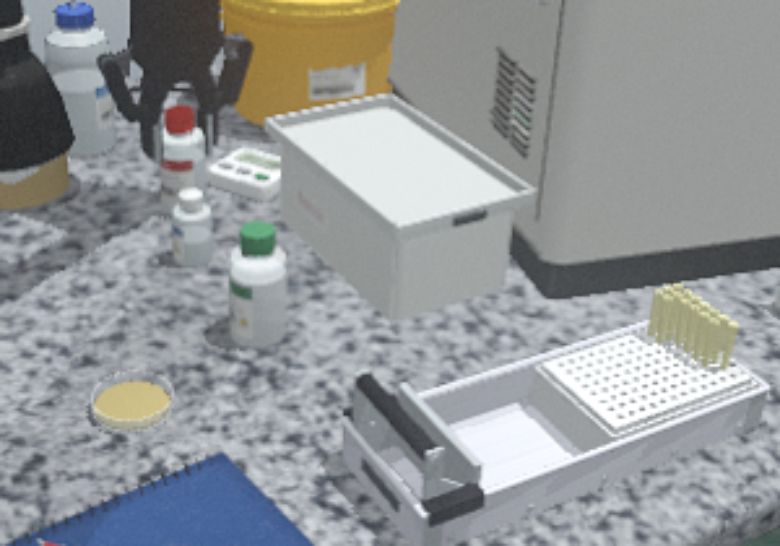

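The crop shows the red-cap bottle between the pads (width 40.6 mm, so held), the follower back, and a clear pocket behind the rack at home. I'll carry the bottle over, touch it to the -y wall for calibration, then set it down.

```bash
python3 - <<'E'
from h import *
manip.move_straight([.482,.3432,.25],rate=.2)
manip.move_straight(W(-.020,-.012,.25),rate=.3); st("over")
manip.move_straight(W(-.020,-.012,.13),rate=.2)
print(manip.move_straight(W(-.020,-.012,.082),rate=.08,f_stop=8)); st("low")
print(manip.move_straight(W(-.020,-.034,.082),rate=.025,f_stop=6)); st("wall")
o=manip.get_obs(); y=L(o["tcp_pos"])[1]+.0008
print(manip.move_straight(W(-.020,y,.074),rate=.02,f_stop=6)); st("floor")
manip.gripper_open(); manip.dwell(.2)
manip.move_straight(W(-.020,y,.17),rate=.2)
manip.move_straight([.4512,.1285,.2],rate=.3); st("over g")
snap("side","s3")
E
python3 -c "
import cv2
a=cv2.imread('pics/s3.png')[150:330,200:460];cv2.imwrite('pics/c4.png',cv2.resize(a,None,fx=3,fy=3))"
```

```text
over t 15.9 loc [-0.0201 -0.0109] z 0.25 F [-0.  -0.3 -2.3] w 0.0405 ff 60.7
False
low t 17.4 loc [-0.0198 -0.012 ] z 0.0823 F [-1.1 -1.2 -2.3] w 0.0403 ff 60.7
True
wall t 17.98 loc [-0.0201 -0.0241] z 0.0818 F [0.7 1.7 0. ] w 0.0405 ff 61.0
True
floor t 18.25 loc [-0.0202 -0.0238] z 0.0776 F [-1.2  0.   4.8] w 0.0406 ff 61.1
over g t 20.58 loc [-0.126   0.2067] z 0.1992 F [-0.1 -0.3  0.4] w 0.0854 ff 0.0
```

View pics/c4.png

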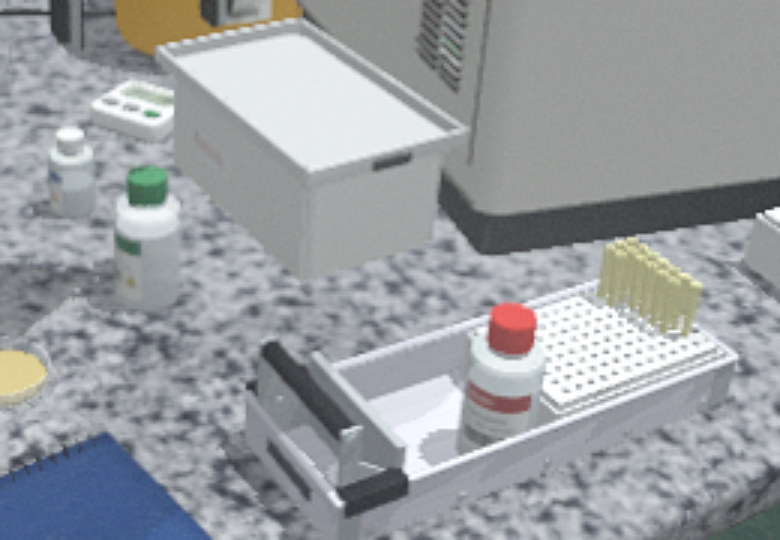

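The crop shows the red-cap bottle upright against the near wall, just behind the rack. The wall contact gives a y bias under 1 mm. Now the green-cap bottle.

```bash
python3 - <<'E'
from h import *
print(manip.move_straight([.4512,.1285,.073],rate=.15,f_stop=10)); st("at green")
manip.grasp(); st("grip")
zg=manip.get_obs()["tcp_pos"][2]
manip.move_straight([.4512,.1285,.25],rate=.25)
y=.0222
manip.move_straight(W(-.020,y,.25),rate=.3)
manip.move_straight(W(-.020,y,.13),rate=.2); st("above")
hit=manip.move_straight(W(-.020,y,zg+.007),rate=.06,f_stop=8); st("low %s"%hit)
if not hit:
    print(manip.move_straight(W(-.020,y,zg-.001),rate=.02,f_stop=6)); st("floor")
snap("side","s4")
E
```

```text
False
at green t 21.63 loc [-0.1254  0.2075] z 0.0739 F [-0.   0.8  0.5] w 0.0856 ff 0.0
grip t 22.11 loc [-0.1256  0.2076] z 0.0738 F [ 0.2 -0.3  5.6] w 0.0413 ff 60.4
above t 24.57 loc [-0.0194  0.0227] z 0.1316 F [ 0.9 -0.5 -3.6] w 0.0413 ff 61.1
low False t 25.54 loc [-0.0197  0.0221] z 0.0813 F [-0.7  0.  -4. ] w 0.0414 ff 61.1
True
floor t 25.87 loc [-0.0195  0.0221] z 0.0769 F [-0.3  0.1  3.4] w 0.0413 ff 61.9
```

```bash
python3 - <<'E'
from h import *
manip.gripper_open(); manip.dwell(.2)
manip.move_straight(W(-.0195,.0221,.17),rate=.2)
manip.move_straight(W(-.175,0,.17),rate=.3); manip.grasp(); st("shut")
print(manip.move_straight(W(-.175,0,.081),rate=.15,f_stop=15)); st("behind")
print(manip.move_straight(W(-.110,0,.081),rate=.06,f_stop=18)); st("push")
print(manip.move_straight(W(-.072,0,.081),rate=.03,f_stop=15)); st("tight")
snap("side","s5");snap("top","t5")
E
python3 -c "
import cv2,numpy as np
a=cv2.imread('pics/s5.png')[180:330,260:460];b=cv2.imread('pics/t5.png')[90:260,340:450]
a=cv2.resize(a,(500,375));b=cv2.resize(b,(243,375));cv2.imwrite('pics/c5.png',np.hstack([a,b]))"
```

```text
shut t 28.69 loc [-0.175  0.   ] z 0.17 F [ 0.2 -0.1  0.1] w -0.0002 ff 0.0
False
behind t 29.43 loc [-1.745e-01 -1.000e-04] z 0.0818 F [ 0.8 -0.6  0.1] w -0.0004 ff 0.0
False
push t 30.67 loc [-1.1e-01  1.0e-04] z 0.0809 F [0.2 0.6 0. ] w -0.0 ff 0.0
True
tight t 31.46 loc [-0.0891 -0.    ] z 0.0804 F [-3.9  0.1  2.7] w 0.0002 ff 1.7
```

View pics/c5.png

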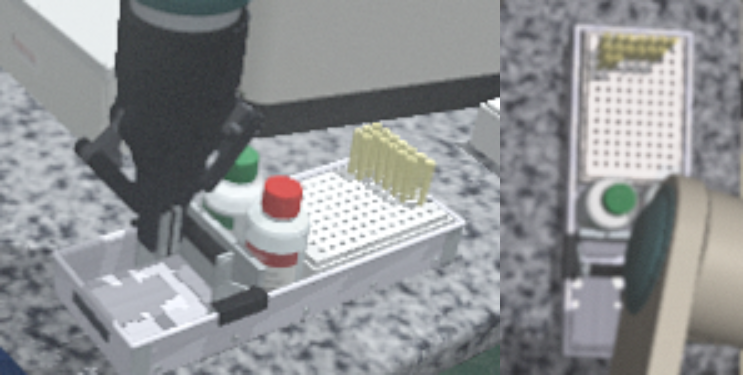

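The side and top crops show both bottles upright, pressed between plate and rack. I'll back away and check the result before handing in.

```bash
python3 - <<'E'
from h import *
manip.move_straight(W(-.12,0,.081),rate=.08)
manip.move_straight(W(-.15,0,.2),rate=.2)
manip.move_straight([.40,.10,.3],rate=.3); st("clear")
manip.dwell(.3)
snap("side","s6");
for n,z in(("follower_bar",.069),("follower_face",.029),("tip_rack",.003),("bottle_a",.003)):
    print(n,[(round(d["confidence"],2),L(at_z("side",d["position"],z)).round(4)) for d in manip.mark_of("side",n)])
E
python3 -c "
import cv2
a=cv2.imread('pics/s6.png')[190:330,265:455];cv2.imwrite('pics/c6.png',cv2.resize(a,None,fx=4,fy=4,interpolation=2))"
```

```text
clear t 33.69 loc [-0.1768  0.1774] z 0.2985 F [0.5 0.8 0.2] w 0.0001 ff 0.0
follower_bar [(0.64, array([-0.0733, -0.005 ]))]
follower_face [(0.93, array([-0.0438, -0.0082]))]
tip_rack [(0.63, array([ 0.065 , -0.0058])), (0.38, array([-0.0252,  0.0176]))]
bottle_a [(0.84, array([-0.0116, -0.0241])), (0.66, array([-0.0141,  0.0279]))]
```

View pics/c6.png

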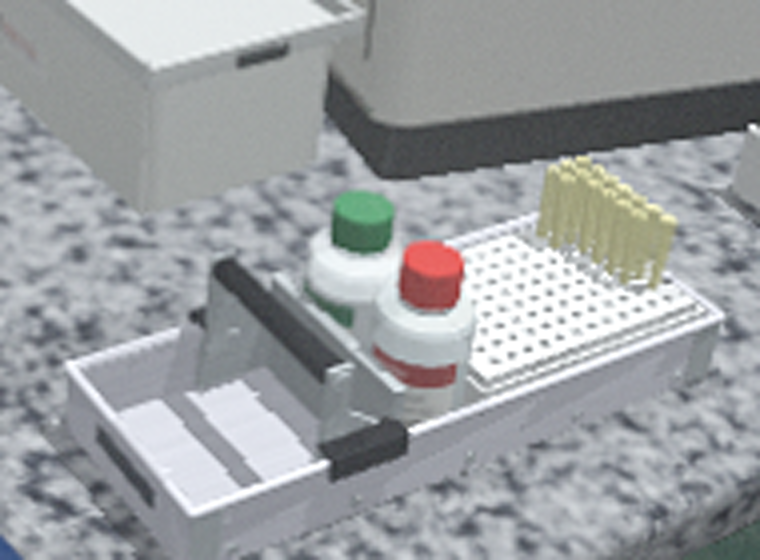

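The crop shows the load upright and in line, but the networks read the follower at only about 0.056, which is too close to the limit. I'll push again harder to confirm it is tight.

```bash
python3 - <<'E'
from h import *
manip.move_straight(W(-.15,0,.2),rate=.3)
manip.move_straight(W(-.12,0,.081),rate=.2); st("behind")
print(manip.move_straight(W(-.096,0,.081),rate=.06,f_stop=15)); st("near")
print(manip.move_straight(W(-.080,0,.081),rate=.015,f_stop=4)); st("contact")
print(manip.move_straight(W(-.078,0,.081),rate=.015,f_stop=28)); st("tight")
manip.move_straight(W(-.12,0,.081),rate=.08)
manip.move_straight(W(-.15,0,.2),rate=.2)
manip.move_straight([.40,.10,.3],rate=.3); manip.dwell(.3)
for k in range(3):
  snap("side","s7")
  for n,z in(("follower_bar",.069),("follower_face",.029)):
    print(n,[(round(d["confidence"],2),L(at_z("side",d["position"],z)).round(4)) for d in manip.mark_of("side",n)])
st("end")
E
python3 -c "
import cv2
a=cv2.imread('pics/s7.png')[190:330,265:455];cv2.imwrite('pics/c7.png',cv2.resize(a,None,fx=4,fy=4,interpolation=2))"
```

```text
behind t 35.84 loc [-0.1193  0.0004] z 0.0824 F [ 0.5 -0.4  0.9] w 0.0001 ff 0.0
False
near t 36.39 loc [-0.096 -0.   ] z 0.0811 F [-0.6  1.4  0.3] w -0.0 ff 0.0
True
contact t 37.0 loc [-0.0892  0.0001] z 0.0805 F [0.4 0.7 0.7] w 0.0002 ff 0.1
True
tight t 37.44 loc [-0.0889  0.0001] z 0.0797 F [-3.8  1.   3.7] w 0.0001 ff 2.0
follower_bar [(0.67, array([-0.0741, -0.0011]))]
follower_face [(0.88, array([-0.0354, -0.0021]))]
follower_bar [(0.67, array([-0.0781, -0.0047]))]
follower_face []
follower_bar [(0.84, array([-0.0711,  0.001 ]))]
follower_face [(0.7, array([-0.0343, -0.0011]))]
end t 40.33 loc [-0.1767  0.178 ] z 0.3 F [ 0.3 -0.3 -0. ] w 0.0002 ff 0.0
```

View pics/c7.png

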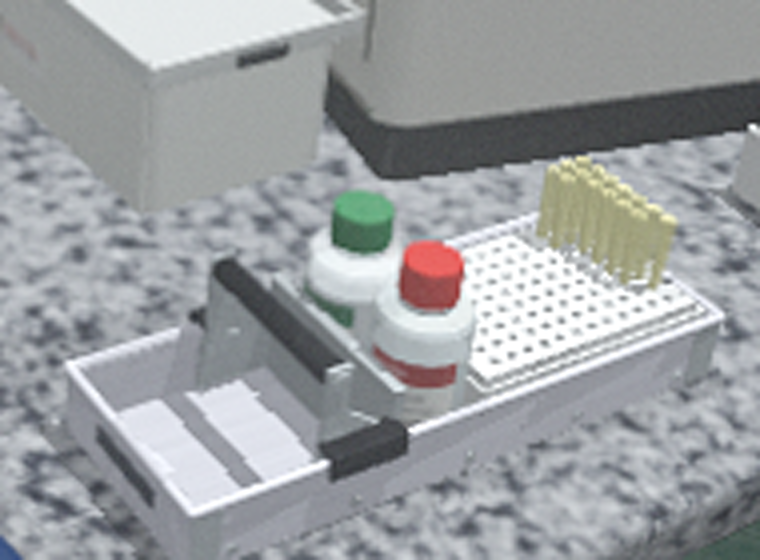

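The second push met hard contact at the same place (-0.0889) even at 28 N, so the load is tight. The picture hasn't changed: both bottles are upright behind the rack.

```bash
python3 -c "
from bench import manip
print(manip.hand_in())"
```

```text
the job is handed in; nothing more can be done
None
```

I handed the job in at about 40 s of the 72 s allowed: the rack is home, both large bottles stand upright side by side behind it, and the follower is pressed tight. The hand-in call gave no verdict.

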